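Shim the rocking filtration rig

ROBOT

A 6-joint arm with a two-finger parallel gripper is mounted at the origin on the work surface. World frame = base frame: x ahead of the robot, y to its left, z up, the work surface at z = 0. Lengths are in m, angles in rad, forces in N, time in s.
With the tool pointing down it reaches from about 0.25 to 0.725 m from the base axis. Payload 9.7 kg.
Tool frame: the origin (TCP) lies at the very end of the fingers, on their centre line; the grasp point (between the pads) lies 19 mm behind it; z points along the fingers, y is the direction in which the jaws open and shut (so a half turn about z gives the same grasp; the last joint's range is limited). The gripper opens to 85 mm and grips with 20 to 120 N. Pads are 22 mm wide; open, the fingers measure 114 mm over their backs; the gripper's body (76 mm by 85 mm) begins 54 mm behind the grasp point. The pads swing forward as they close: fully open they stand 13 mm farther back than shut.
Start: joints at [1.178, 0.087, 0.176, 1.66, 0, 1.571], TCP at [0.211, 0.508, 0.231] pointing down, gripper open.
Joint ranges: [-3.13, 3.13], [-0.85, 1.81], [-1.15, 1.24], [-2.2, 2.28], [-1.44, 1.52], [-3.14, 3.14]. Speed limits (rad/s): [2.22, 2.22, 2.57, 3.14, 3.14, 3.14].

INTERFACE

Orientations are given as a unit quaternion [x, y, z, w].
In Python, from workcell import r gives the robot as it stands. The module is installed in compiled form; this text tells all that it offers.
- The arm moves only by the shell command python3 -m jog 'ROWS' [OPENING] [FORCE]. ROWS is JSON, a list of rows, each a list of 2 entries, a list of its own where there are three numbers: the shift along the world's x, y, z in cm, then the turn, a rotation vector about the world's x, y, z in degrees. In form: [[[tx, ty, tz], [ax, ay, az]], ...]. A call has 1 to 10 rows; each row is the pose to reach, as a shift and turn from the pose commanded when the call began; what a row does not reach only later rows make up. A row lasts 1/8 s, in which the tool goes at most 62.5 mm and 10.7 degrees, less where a joint would pass 70% of its speed; a pose out of reach is approached as far as the arm can. A call with a gripper value outside its range is refused whole. OPENING is the finger opening in cm, from 0 to 8.54, set as the call begins (- or left out, the last holds). The fingers move at their own pace and stop on an object; FORCE is the grip in N (left out, the last holds). Time passes only in rows, so rows that repeat a pose let the fingers close. It gives the time, the measured TCP pose, the force and the opening at its end, in the units of the state.
- r.read_state(): the state, without advancing time (a new reading comes with each control period).
- r.get_image(name): name is "scene" or "top" or "wrist"; returns a dict with "pixels" (420x560x3 uint8, red, green, blue), "fov_y" (degrees; the focal length in pixels is half the picture's height over the tangent of half this angle, whatever the lens; pixels are square), "cx", "cy" (the principal point, pixels), "R" (3x3) and "t" (3): a world point X has camera coordinates R X + t. Camera axes: x right, y down, z forward; pixel columns grow to the right and rows downward; lengths in m; the calibration is good to about 2 mm. A picture is of the moment at which its call begins. There is no depth.
- r.hand_in(): hands the job in, once; it reports no verdict.
Trained networks look in a picture, given as the dict that the camera call returned (one of the last four; its "shot" number tells which), for a name from the list of things; names that differ only in an ending like _2 or _b are one class to them, and where a whole thing is asked for, a point or a joint stands for the part that bears it (a point fixed in the world has none). Each returns a list of dicts, best first, with "conf" (0 to 1); they miss things now and then, are a little off and sometimes report something else, mostly with a low value. They report only what shows in the picture. A call takes as long as a camera call. They do not tell look-alikes from the thing itself.
- r.regions_of(picture, label): "mask" (420x560 bool, what is visible of it) and "rect" ([left, top, right, bottom] in pixels, round what is visible of it).
- r.pinpoint(picture, label): "location" ([column, row] in pixels: a listed point, or the origin of a listed thing).
The state is a dict: "t": time; "joint_positions": joint angles; "qvel": joint speeds; "joint_torque": joint torques, N m; "eef_pos": TCP position; "tool_rot": TCP orientation; "contact_force": force on the tool from outside, world axes, zero at the start; "torque": the same for the moment, N m; "gripper_width": finger opening in m.
Only numpy, scipy, OpenCV 4.12 (cv2) and the standard library are available. Lean on these libraries where they do the work, as an engineer would, in place of code of your own. Each camera call takes 0.05 s, during which the arm holds its last target. There are 200 camera calls.

TASK

The filtration rig rocks because its front left foot, seen from the robot, has lost its rubber pad. Push the black wedge shim along the bench, thin end first, under that bare foot until it is snug and takes load, without lifting the shim, shoving the rig out of place or disturbing the things that stand around. Then press down firmly on the frame corner by that foot to prove that the rig no longer rocks, and come away.

Things in the scene. Friction and masses are not known exactly. Their poses are not given: they have to be found in the camera images.
- rig: Filtration rig, 3.1 to 4.3 kg, loose on the bench. Flat frame of 30 mm square aluminium profile, 194 mm (x) by 320 mm (y), 32 to 62 mm above the bench, with pump, control box (to 120 mm high) and a post with a clear module at the rear right. Origin on the bench under its middle; x to the rear, away from the robot, y left. Four feet under 34 mm wide lugs at x +-115, y +-140; three have rubber pads.
- stud_end (a point): Lowest point of the bare foot, front left (rig x -115, y +140): a steel stud, 18 mm diameter, domed end, 5 to 9 mm clear of the bench at the start. The lug above it: underside 34 mm, lock nut's top 54 mm above the bench, front edge 19 mm ahead of the stud's axis.
- corner (a point): Middle of the flat, free top of the frame's front left corner, 62 mm above the bench, 33 mm behind the bare foot: the place to press. Unshimmed, about 4 N here tips the rig onto the bare foot; press with 6 to 15 N.
- shim: Black plastic wedge, 95 mm long, 45 wide, 2 mm thick at the thin end (+x), 20 mm at the butt (-x, a flat upright face); 55 g. Origin: centre of its underside. Lies flat in front of the bare foot, thin end towards it within about 55 degrees. Slides under less than 1 N until the foot bears on the slope. Then about 8 N more per mm: 5 to 12 N is snug, over 14 N may shift the rig.
- shim_tip (a point): Middle of the lower edge of the shim's thin end.
- jar: Bystander: white plastic jar, 60 mm diameter, 55 mm high; origin at the centre of its underside.
- capsule: Bystander: blue filter capsule standing upright, 56 mm diameter, 72 mm high, with a side port to 50 mm from its axis along +y; origin at the centre of its underside.
- cartridge: Bystander: white ribbed filter cartridge standing upright, 80 mm diameter, 160 mm high; origin at the centre of its underside.
Things that resemble listed ones, but are neither listed nor needed, are in the scene too. Of the things that look like the shim, the largest one is meant.

How it is judged:
On the way, in this order (a step that is already met when the one before it is completed fails the run):
1. the shim is wedged under the bare foot and carries load, the rig level (contact force between shim and rig above 1 N and angle between rig's own z axis and vertical below 0.01 rad and horizontal distance between stud_end and shim below 0.05 m), for 0.2 s.
2. the fingers press down on the frame corner above that foot with more than 5 N and the rig does not rock (contact force between the fingers and rig above 5 N and angle between rig's own z axis and vertical below 0.01 rad and horizontal distance between the grasp point and corner below 0.06 m and z of the grasp point in the frame of rig above 0.055 m), for 0.2 s.
At the end, for the whole second after the job is handed in: The shim lies flat under the bare foot and carries more than 1 N of it, the rig is level within 0.01 rad, has moved less than 15 mm from where it stood, and all is at rest (all of step 1 and angle between shim's own z axis and vertical below 0.04 rad and distance of rig from where it was at the start of the episode below 0.015 m and linear speed of shim below 0.005 m/s and angular speed of rig below 0.02 rad/s); the robot touches nothing.
It fails at once if the shim is lifted off the bench (height (world z) of shim above 0.012 m).
It fails at once if the rig is shoved more than 25 mm or tipped beyond its rocking (distance of rig from where it was at the start of the episode above 0.025 m or angle between rig's own z axis and vertical above 0.09 rad).
It fails at once if a bystander is moved (distance of any of jar, capsule, cartridge from where it was at the start of the episode above 0.02 m).
It also fails if it takes over 58 s, if anything falls off the work surface, if the arm or the gripper's body presses on something with over 40 N, if the wrist force passes 120 N, or if a joint passes its speed limit or range.

## Working session

There is one attempt and no reset: what is moved stays moved. The work goes in short steps, Python scripts to look and compute and a shell command to move; the robot and the scene stay as the last step left them, time stands still between calls to the robot, and variables do not carry over. Pictures are saved under pics/ and viewed, about 8 in all and at most 12, crops included, and the job is handed in when it is done.

```bash
mkdir -p pics; cat > h.py <<'E'
import numpy as np, cv2
from workcell import r
def f(p): return 210/np.tan(np.radians(p["fov_y"])/2)
def proj(p,X):
    c=np.array(p["R"])@np.array(X)+np.array(p["t"]); return np.array([p["cx"]+f(p)*c[0]/c[2],p["cy"]+f(p)*c[1]/c[2]])
def back(p,uv,z):
    R=np.array(p["R"]);t=np.array(p["t"]);o=-R.T@t
    d=R.T@np.array([(uv[0]-p["cx"])/f(p),(uv[1]-p["cy"])/f(p),1]); return o+d*(z-o[2])/d[2]
def save(p,n,crop=None,s=1):
    im=p["pixels"][...,::-1]
    if crop: a,b,c,d=crop; im=im[b:d,a:c]
    cv2.imwrite(f"pics/{n}.png",cv2.resize(im,None,fx=s,fy=s,interpolation=cv2.INTER_CUBIC))
E
python3 - <<'E'
from h import *
Z={"rig":0,"stud_end":.006,"corner":.062,"shim":0,"shim_tip":0,"jar":0,"capsule":0,"cartridge":0}
ims=[]
for n in("top","scene"):
    p=r.get_image(n); ims.append(p["pixels"][...,::-1]); print(n,p["fov_y"],-np.array(p["R"]).T@np.array(p["t"]))
    for k,z in Z.items():
        for q in r.pinpoint(p,k)[:4]: print(k,round(q["conf"],2),np.round(q["location"]),np.round(back(p,q["location"],z),4))
    cv2.imwrite(f"pics/{n}0.png",ims[-1])
s=r.read_state();print(s["t"],s["eef_pos"],s["tool_rot"],s["contact_force"],s["gripper_width"])
E
```

```text
top 56.847928908532225 [0.42285486 0.05634384 1.04218796]
rig 0.63 [306. 161.] [ 0.76  -0.037  0.   ]
rig 0.35 [142. 227.] [0.5823 0.4122 0.    ]
corner 0.69 [256. 193.] [0.6569 0.1002 0.062 ]
shim 0.88 [270. 239.] [0.5431 0.0675 0.    ]
shim 0.57 [280. 297.] [0.3899 0.0424 0.    ]
shim 0.52 [309. 246.] [ 0.5238 -0.039   0.    ]
shim_tip 0.78 [280. 283.] [0.4268 0.041  0.    ]
shim_tip 0.56 [271. 221.] [0.5916 0.0642 0.    ]
shim_tip 0.54 [295. 249.] [ 0.5155 -0.0008  0.    ]
capsule 0.61 [414. 272.] [ 0.4472 -0.3175  0.    ]
cartridge 0.77 [143. 228.] [0.5814 0.4076 0.    ]
scene 42.58153497499753 [ 1.45912147 -0.16156135  1.00178264]
rig 0.94 [262. 293.] [ 0.7596 -0.0418  0.    ]
corner 0.76 [310. 235.] [0.6644 0.091  0.062 ]
shim 0.89 [289. 218.] [0.5439 0.0694 0.    ]
shim 0.78 [272. 181.] [0.3989 0.0538 0.    ]
shim 0.56 [242. 214.] [ 0.5075 -0.0459  0.    ]
shim_tip 0.82 [258. 218.] [ 0.5273 -0.008   0.    ]
shim_tip 0.74 [274. 187.] [0.4258 0.0533 0.    ]
shim_tip 0.59 [293. 232.] [0.5944 0.069  0.    ]
shim_tip 0.35 [286. 224.] [0.5638 0.0576 0.    ]
jar 0.93 [375. 182.] [0.4608 0.3295 0.    ]
jar 0.35 [264. 293.] [ 0.7591 -0.0362  0.    ]
capsule 0.88 [132. 212.] [ 0.4451 -0.3223  0.    ]
capsule 0.48 [420. 210.] [0.582 0.41  0.   ]
cartridge 0.67 [420. 210.] [0.585  0.4101 0.    ]
0.9 [0.21053156 0.50810715 0.23133522] [1.95145178e-01 9.80774367e-01 3.55030397e-05 2.06558312e-06] [ 0.43092822  0.40648024 -0.24532639] 0.08533584255797626
```

View pics/top0.png

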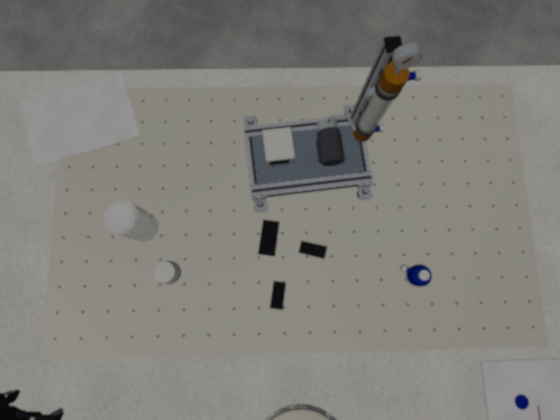

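```bash
python3 - <<'E'
import cv2
a=cv2.imread("pics/top0.png")[150:330,210:350];b=cv2.imread("pics/scene0.png")[150:290,210:350]
a=cv2.resize(a,None,fx=3,fy=3,interpolation=2);b=cv2.resize(b,None,fx=540/140,fy=540/140,interpolation=2)
o=cv2.hconcat([a[:540],b[:540]]);cv2.imwrite("pics/crop0.png",cv2.resize(o,(800,int(540*800/o.shape[1]))))
E
```

```text
(no output)
```

View pics/crop0.png

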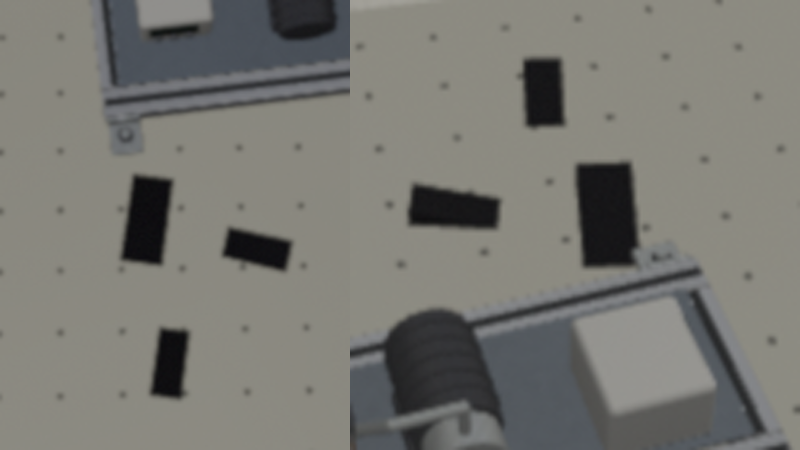

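The three black wedges in the top view are at (270,239), (280,297) and (313,250). The one at (270,239) is clearly the largest in both views and lies in front of the bare foot's lug at (261,203), so it is the shim. Next I fit its pose and the rig's.

```bash
cat >> h.py <<'E'
from scipy.optimize import minimize
def wedge(q):
    c,s=np.cos(q[2]),np.sin(q[2]);P=[]
    for a,b,z in[(47.5,22.5,0),(47.5,-22.5,0),(47.5,22.5,2),(47.5,-22.5,2),(-47.5,22.5,0),(-47.5,-22.5,0),(-47.5,22.5,20),(-47.5,-22.5,20)]:
        a,b,z=a/1e3,b/1e3,z/1e3;P.append([q[0]+c*a-s*b,q[1]+s*a+c*b,z])
    return P
def fitshim(p,q0,win=50):
    u,v=np.round(proj(p,[q0[0],q0[1],.005])).astype(int);x0,y0=u-win,v-win
    g=p["pixels"][y0:v+win,x0:u+win].max(2);m=(g<60).astype(np.uint8)
    n,l,st,ce=cv2.connectedComponentsWithStats(m); k=l[win-3:win+4,win-3:win+4].max(); m=(l==k).astype(np.float32)
    M=cv2.resize(m,None,fx=8,fy=8,interpolation=1)>.5
    def cost(q):
        pts=np.array([(proj(p,X)-[x0,y0]+.5)*8-.5 for X in wedge(q)])
        im=np.zeros(M.shape,np.uint8);cv2.fillConvexPoly(im,cv2.convexHull(np.round(pts).astype(np.int32)),1)
        return ((im>0)!=M).sum()/64
    S=np.array(q0)+np.vstack([np.zeros(3),np.diag([.008,.008,.12])])
    w=minimize(cost,q0,method="Nelder-Mead",options=dict(initial_simplex=S,xatol=1e-5,fatol=.01)); return w.x,w.fun,m.sum()
def rigpts(q):
    c,s=np.cos(q[2]),np.sin(q[2]); return lambda a,b,z:[q[0]+c*a-s*b,q[1]+s*a+c*b,z]
E
python3 - <<'E'
from h import *
p=r.get_image("top");e=r.get_image("scene")
for c in(p,e): print("shim",fitshim(c,[.543,.068,0.]))
for n,uv in{"FL":(261,203),"FR":(365,192)}.items(): print(n,back(p,uv,.054))
for c,n in((p,"top"),(e,"scene")):
    m=r.regions_of(c,"rig");print([(round(i["conf"],2),i["rect"]) for i in m])
save(p,"rig_t",(225,95,415,225),4)
d=p["pixels"].copy()
E
```

```text
shim (array([ 0.5481465 ,  0.07004635, -0.09545025]), np.float64(88.265625), np.float32(512.0))
shim (array([ 0.54754311,  0.06958867, -0.20737866]), np.float64(67.203125), np.float32(519.0))
FL [0.63183951 0.08785856 0.054     ]
FR [ 0.65599386 -0.18538907  0.054     ]
[(0.83, [242.8, 35.1, 418.7, 211.2])]
[(0.76, [153.3, 153.8, 355.2, 356.5])]
```

View pics/rig_t.png

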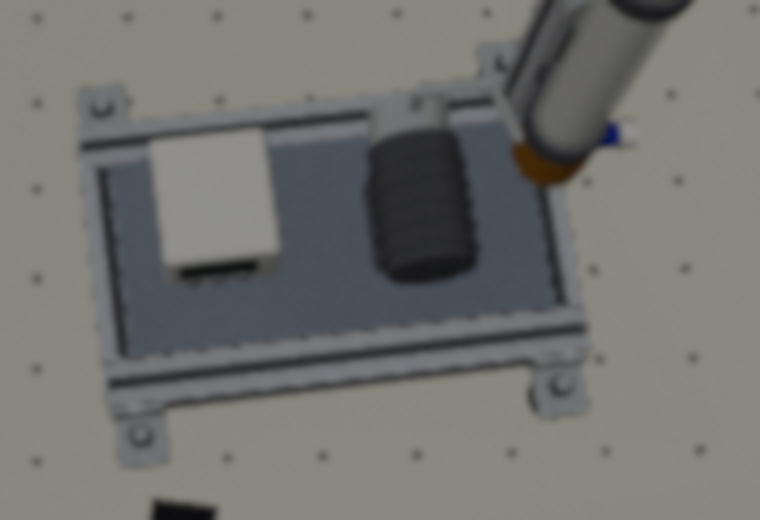

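The rig crop shows the front-left lug nut at about (260,203), the front-right at (365,191) and the rear-left at (251,122) in the full picture. I'll refine the shim fit with a better threshold.

```bash
sed -i 's/g<60/g<80/' h.py
python3 - <<'E'
from h import *
p=r.get_image("top");e=r.get_image("scene")
for c in(p,e):
    g=c["pixels"].max(2); u,v=np.round(proj(c,[.545,.069,.005])).astype(int); print(u,v,g[v,u-25:u+26])
    for y in(-.0,-.1,-.2): x,f_,n=fitshim(c,[.545,.069,y]); print("shim",np.round(x,4),f_,n)
L=dict(FL=(260.3,203.3),FR=(365.4,191.2),RL=(250.7,121.7))
W=dict(FL=(-.115,.14),FR=(-.115,-.14),RL=(.115,.14))
w=minimize(lambda q:sum(((proj(p,rigpts(q)(*W[k],.053))-L[k])**2).sum() for k in L),[.76,-.04,.08],method="Nelder-Mead",options=dict(xatol=1e-6,fatol=1e-6))
print("rig",w.x,w.fun,"stud",rigpts(w.x)(-.115,.14,0),"corner",rigpts(w.x)(-.082,.14,.062))
for k in L: print(k,proj(p,rigpts(w.x)(*W[k],.053)),L[k])
print("scene FL nut",proj(e,rigpts(w.x)(-.115,.14,.054)))
E
```

```text
269 238 [138 138 138 138 138 138 138 138 138 138 138 138 137 138 136 124  93  46
  15  14  15  14  15  16  16  15  15  16  14  16  16  21  55 102 131 139
 139 138 139 138 138 139 139 138 139 138 138 138 138 138 138]
shim [ 0.5476  0.0706 -0.139 ] 45.546875 554.0
shim [ 0.5479  0.0706 -0.138 ] 45.296875 554.0
shim [ 0.548   0.0708 -0.1426] 45.65625 554.0
289 217 [140 140 140 140 140 140 140 140 140 140 140 140 141 140 140 139 124  75
  32  23  25  22  23  23  24  25  23  23  25  23  22  23  24  27  58 104
 137 140 141 141 140 140 140 140 140 140 140 140 140 140 141]
shim [ 0.5473  0.0699 -0.153 ] 41.328125 552.0
shim [ 0.5474  0.0697 -0.1433] 42.34375 552.0
shim [ 0.5473  0.0698 -0.1516] 42.078125 552.0
rig [ 0.75863165 -0.0373995   0.0998729 ] 0.8402197832756955 stud [np.float64(0.6302457356608484), np.float64(0.09043655528960026), 0] corner [np.float64(0.663081291592972), np.float64(0.09372688454795397), 0.062]
FL [260.03021083 203.69772208] (260.3, 203.3)
FR [365.91308154 191.26621752] (365.4, 191.2)
RL [250.45657141 121.16862836] (250.7, 121.7)
scene FL nut [306.15278249 226.90829106]
```

Both cameras agree on the shim: (0.5475, 0.070), yaw −8.3°. The stud is at about (0.631, 0.090) and the rig's yaw is about +5.5°. Next I hover over the butt end with the jaws across the shim.

```bash
python3 -m jog '[[[4,-5,0],[0,0,2]],[[8,-10,0],[0,0,4]],[[12,-16,0],[0,0,6]],[[16,-22,0],[0,0,8]],[[20,-28,0],[0,0,10]],[[24,-33,-2],[0,0,12]],[[27,-38,-5],[0,0,14.2]],[[30.2,-43.3,-9],[0,0,14.2]],[[30.2,-43.3,-13],[0,0,14.2]],[[30.2,-43.3,-13],[0,0,14.2]]]' 7.0 20
python3 - <<'E'
from h import *
p=r.get_image("wrist");save(p,"w1")
for y in(-.14,): print(proj(p,[.5475,.070,0]),[np.round(proj(p,X)) for X in wedge([.5475,.070,-.145])])
E
```

```text
t: 2.45
eef_pos: [0.5115, 0.0731, 0.0979]
tool_rot: [0.074, 0.997, -0.001, -0.002]
contact_force: [0.5, -1.0, -0.0]
gripper_width: 0.0696
[279.98335709 258.79759105] [array([308., 313.]), array([252., 313.]), array([308., 314.]), array([252., 314.]), array([312., 198.]), array([248., 198.]), array([314., 207.]), array([246., 207.])]
```

View pics/w1.png

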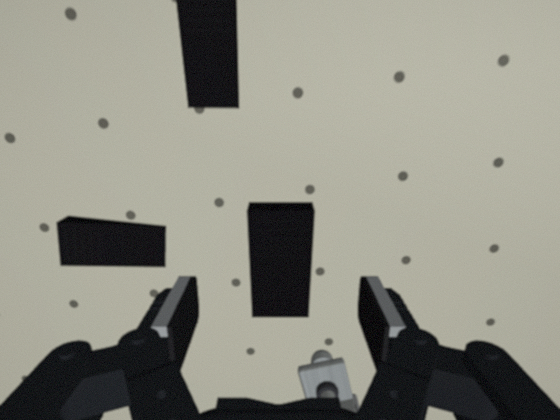

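The wrist view shows the shim centred between the fingers (butt edge near row 203, tip at row 317), which matches the fit. The lug is at about (325,375). Descending.

```bash
python3 -m jog '[[[0,0,-4],[0,0,0]],[[0,0,-7],[0,0,0]],[[0,0,-9],[0,0,0]],[[0,0,-9.4],[0,0,0]],[[0,0,-9.4],[0,0,0]],[[0,0,-9.4],[0,0,0]]]'
python3 - <<'E'
from h import *
p=r.get_image("wrist");print(proj(p,[.631,.090,.006]),proj(p,[.631,.09,.054])); save(p,"w2")
E
```

```text
t: 3.25
eef_pos: [0.5133, 0.0755, 0.0088]
tool_rot: [0.072, 0.997, 0.0, 0.001]
contact_force: [0.6, -0.3, 0.1]
gripper_width: 0.0698
[331.03746583 455.28268648] [346.41634348 560.43035454]
```

View pics/w2.png

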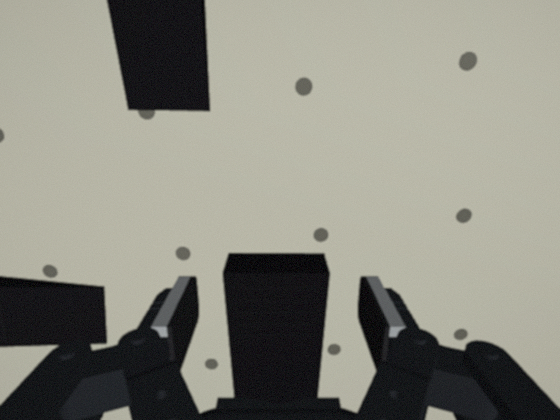

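The shim sits between the open pads (butt edge row 254, columns 228–326). Lower 5 mm and close gently.

```bash
python3 -m jog '[[[0,0,-0.3],[0,0,0]],[[0,0,-0.5],[0,0,0]],[[0,0,-0.5],[0,0,0]]]' && python3 -m jog '[[[0,0,0],[0,0,0]],[[0,0,0],[0,0,0]],[[0,0,0],[0,0,0]],[[0,0,0],[0,0,0]],[[0,0,0],[0,0,0]],[[0,0,0],[0,0,0]]]' 4 20
```

```text
t: 3.68
eef_pos: [0.5124, 0.075, 0.002]
tool_rot: [0.072, 0.997, -0.0, -0.0]
contact_force: [0.5, 0.5, -1.0]
gripper_width: 0.0703
t: 4.42
eef_pos: [0.5126, 0.0751, 0.0024]
tool_rot: [0.072, 0.997, -0.0, 0.0]
contact_force: [0.2, 0.0, 0.7]
gripper_width: 0.044
```

```bash
python3 -m jog '[[[0,0.2,0],[0,0,3]],[[0,0.4,0],[0,0,7]],[[0.3,0.6,0],[0,0,11]],[[0.8,0.75,0],[0,0,13.8]],[[1.6,0.75,0],[0,0,13.8]],[[2.2,0.75,0],[0,0,13.8]],[[2.8,0.75,0],[0,0,13.8]],[[2.8,0.75,0],[0,0,13.8]]]'
python3 - <<'E'
from h import *
p=r.get_image("top");e=r.get_image("scene");w=r.get_image("wrist")
save(e,"s2",(230,160,370,265),5)
for c,n in((p,"t"),(e,"s")):
    print(n,fitshim(c,[.575,.085,.095]))
s=r.read_state();print(s["contact_force"],s["eef_pos"],s["tool_rot"])
E
```

```text
t: 5.42
eef_pos: [0.5415, 0.0826, 0.0024]
tool_rot: [-0.048, 0.999, 0.0, 0.001]
contact_force: [1.8, -0.3, 2.6]
gripper_width: 0.0442
t (array([0.49387009, 0.12066816, 0.71512007]), np.float64(8902.625), np.float32(9521.0))
s (array([0.53318619, 0.07727856, 0.31878839]), np.float64(1425.515625), np.float32(1861.0))
[2.01426959 0.03476644 2.43049869] [0.54100841 0.0826354  0.00242493] [-4.77802689e-02  9.98857754e-01  3.00557321e-05  4.82738064e-04]
```

View pics/s2.png

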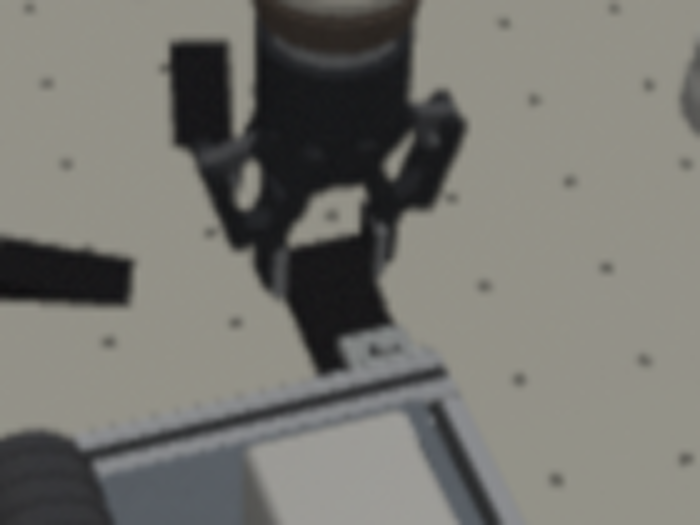

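```bash
python3 - <<'E'
from h import *
p=r.get_image("top");e=r.get_image("scene");w=r.get_image("wrist")
from scipy.optimize import least_squares
a=least_squares(lambda X:np.r_[proj(p,X)-[260.3,203.3],proj(e,X)-[305.7,229.7]],[.63,.09,.05]);print("nut",a.x,a.fun)
# wrist extrinsics at pose of w1 (TCP .5115,.0731,.0979)
from scipy.spatial.transform import Rotation as Ro
s=r.read_state();T=Ro.from_quat(s["tool_rot"]).as_matrix();pe=np.array(s["eef_pos"])
Rc=np.array(w["R"])@T; tc=np.array(w["R"])@pe+w["t"]
T1=Ro.from_quat([.074,.997,-.001,-.002]).as_matrix();q=dict(w);q["R"]=Rc@T1.T;q["t"]=tc-q["R"]@np.array([.5115,.0731,.0979])
print("w1 shim tip",[proj(q,X).round() for X in wedge([.5475,.070,-.145])[2:4]],"seen 309,317 / 252,317")
print("stud",proj(q,[.631,.09,.006]),"lug front corners",[proj(q,rigpts([.7586,-.0374,.0955])(-.134,.14+d,.034)) for d in(.017,-.017)],back(q,(321,352),.006))
sh=[.5410+.035*.9955,.0826+.035*.0949,.0955];print("shim now tip corners scene crop",[(proj(e,X)-[230,160])*5 for X in wedge(sh)])
E
```

```text
nut [0.63250361 0.08949865 0.04676633] [ 0.16595014  0.03380646  0.15423749 -0.00671219]
w1 shim tip [array([309., 314.]), array([252., 314.])] seen 309,317 / 252,317
stud [319.90473691 350.70519154] lug front corners [array([343.43594802, 351.41070492]), array([297.05859177, 360.64741798])] [0.63240075 0.09073884 0.006     ]
shim now tip corners scene crop [array([415.07841684, 387.94108421]), array([328.75426702, 407.9712013 ]), array([415.30893664, 385.26976441]), array([328.89236953, 405.30174787]), array([352.54906736, 255.39546044]), array([269.68529275, 273.57381038]), array([354.11877488, 228.26109534]), array([270.3954137 , 246.43493452])]
```

```bash
python3 -c "
import cv2;a=cv2.imread('pics/w1.png')[330:420,260:400];cv2.imwrite('pics/w1c.png',cv2.resize(a,None,fx=5,fy=5,interpolation=2))"
```

```text
(no output)
```

View pics/w1c.png

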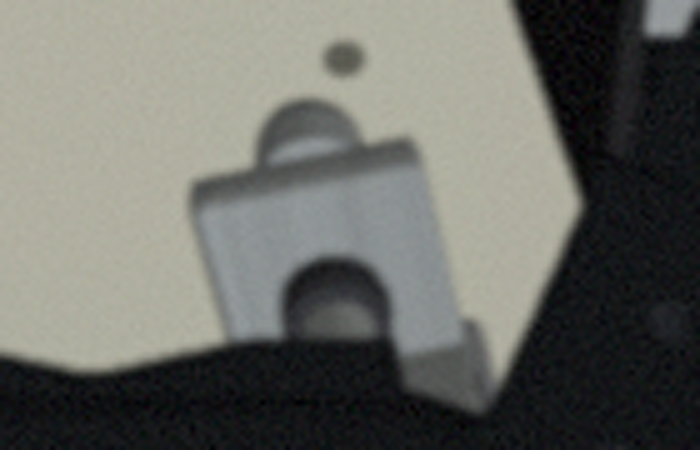

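The crop shows the stud at about (321,352) beneath the lug. That puts it at y ≈ 0.090, as the fit says, and perhaps at x ≈ 0.632–0.636. Lateral alignment is good, so I advance gripped until just short of contact.

```bash
python3 -m jog '[[[0.5,0.05,0],[0,0,0]],[[1,0.1,0],[0,0,0]],[[1.5,0.15,0],[0,0,0]],[[1.5,0.15,0],[0,0,0]],[[1.5,0.15,0],[0,0,0]]]'
```

```text
t: 6.35
eef_pos: [0.5554, 0.0841, 0.0024]
tool_rot: [-0.048, 0.999, -0.0, -0.0]
contact_force: [-0.7, -0.4, 4.7]
gripper_width: 0.0443
```

```bash
python3 -m jog '[[[0,0,0],[0,0,0]],[[0,0,0],[0,0,0]],[[0,0,0],[0,0,0]],[[0,0,0.3],[0,0,0]],[[-1.5,-0.15,0.5],[0,0,0]],[[-3.4,-0.32,0.5],[0,0,0]],[[-3.4,-0.32,0.5],[0,0,0]],[[-3.4,-0.32,0.5],[0,0,0]]]' 6.5 20 && python3 -m jog '[[[0,0,0],[0,0,0]],[[0,0,0],[0,0,0]],[[0,0,0],[0,0,0]],[[0,0,0],[0,0,0]],[[0,0,0],[0,0,0]],[[0,0,0],[0,0,0]]]' 0 20
python3 - <<'E'
from h import *
w=r.get_image("wrist");save(w,"w3")
print([proj(w,X).round() for X in wedge([.555+.0348,.084+.0033,.0955])[4:]])
E
```

```text
t: 7.35
eef_pos: [0.5218, 0.081, 0.0077]
tool_rot: [-0.048, 0.999, 0.0, 0.0]
contact_force: [0.5, 0.1, -0.0]
gripper_width: 0.065
t: 8.1
eef_pos: [0.5215, 0.0809, 0.0073]
tool_rot: [-0.048, 0.999, -0.0, 0.0]
contact_force: [-0.2, -0.7, -0.2]
gripper_width: 0.0003
[array([322., 312.]), array([231., 311.]), array([327., 338.]), array([226., 338.])]
```

View pics/w3.png

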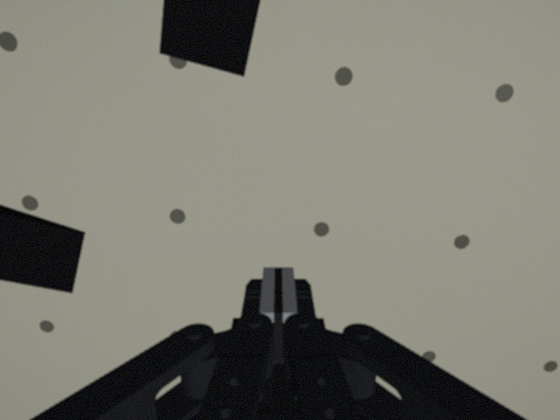

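The fingers are shut, with their tips at (278,275), and stand behind the shim, which they hide. Now I push on the butt in small steps and watch the force.

```bash
python3 -m jog '[[[0.5,0.05,0],[0,0,0]],[[1,0.1,0],[0,0,0]],[[1.3,0.12,0],[0,0,0]],[[1.6,0.15,0],[0,0,0]],[[1.6,0.15,0],[0,0,0]]]';python3 -m jog '[[[0.2,0.02,0],[0,0,0]],[[0.4,0.04,0],[0,0,0]],[[0.4,0.04,0],[0,0,0]],[[0.4,0.04,0],[0,0,0]]]';python3 -m jog '[[[0.2,0.02,0],[0,0,0]],[[0.3,0.03,0],[0,0,0]],[[0.3,0.03,0],[0,0,0]],[[0.3,0.03,0],[0,0,0]]]'
```

```text
t: 8.78
eef_pos: [0.5377, 0.0824, 0.0072]
tool_rot: [-0.048, 0.999, -0.0, -0.0]
contact_force: [0.4, -0.4, -0.5]
gripper_width: -0.0
t: 9.28
eef_pos: [0.5413, 0.0828, 0.0072]
tool_rot: [-0.048, 0.999, -0.0, -0.0]
contact_force: [-3.8, -0.1, 1.5]
gripper_width: -0.0
t: 9.78
eef_pos: [0.543, 0.083, 0.0072]
tool_rot: [-0.048, 0.999, -0.0, -0.002]
contact_force: [-11.0, -1.2, 7.1]
gripper_width: -0.0002
```

About 11 N, which is inside the snug range. I back off and look.

```bash
python3 -m jog '[[[-0.3,-0.03,0],[0,0,0]],[[-1.5,-0.15,0.2],[0,0,0]],[[-4,-0.4,5],[0,0,0]],[[-6,-0.6,11],[0,0,0]],[[-6,-0.6,14],[0,0,0]],[[-6,-0.6,14],[0,0,0]],[[-6,-0.6,14],[0,0,0]]]'
python3 - <<'E'
from h import *
w=r.get_image("wrist");e=r.get_image("scene");p=r.get_image("top")
print(r.read_state()["contact_force"])
im=cv2.hconcat([cv2.resize(w["pixels"][150:420,130:430,::-1],(400,360)),cv2.resize(e["pixels"][165:273,250:370,::-1],(400,360),interpolation=2)]);cv2.imwrite("pics/c4.png",im)
q=[.543+.011+.0473,.083+.0055,.0955]
for X in wedge(q): print(proj(w,X).round(),((proj(e,X)-[250,165])*400/120).round()+[400,0])
for c in(w,e,p): print([(round(i["conf"],2),np.round(i["location"]),back(c,i["location"],0).round(4)) for i in r.pinpoint(c,"shim")[:2]])
for c in (e,p):
  for k in("rig","corner"): print(k,[(round(i["conf"],2),np.round(i["location"],1)) for i in r.pinpoint(c,k)[:1]])
E
```

```text
t: 10.65
eef_pos: [0.4841, 0.077, 0.1465]
tool_rot: [-0.048, 0.999, -0.0, -0.0]
contact_force: [-0.3, -0.9, -0.3]
gripper_width: 0.0003
[ 0.27084096 -1.08004441 -0.10188475]
[300. 353.] [622. 267.]
[255. 353.] [564. 281.]
[300. 354.] [622. 265.]
[255. 354.] [564. 279.]
[302. 268.] [579. 177.]
[253. 268.] [524. 189.]
[304. 279.] [581. 158.]
[251. 279.] [524. 171.]
[(0.98, array([132., 214.]), array([ 0.514 , -0.0464,  0.    ])), (0.71, array([251.,  86.]), array([0.4001, 0.0483, 0.    ]))]
[(0.74, array([240., 211.]), array([ 0.4954, -0.0483,  0.    ])), (0.65, array([299., 238.]), array([0.6144, 0.0783, 0.    ]))]
[(0.56, array([314., 251.]), array([ 0.5093, -0.0506,  0.    ])), (0.31, array([258., 190.]), array([0.6786, 0.0965, 0.    ]))]
rig [(0.72, array([264.9, 294.1]))]
corner [(0.81, array([311.3, 234.2]))]
rig [(0.87, array([301.7, 160.1]))]
corner [(0.8, array([257.2, 189.9]))]
```

View pics/c4.png

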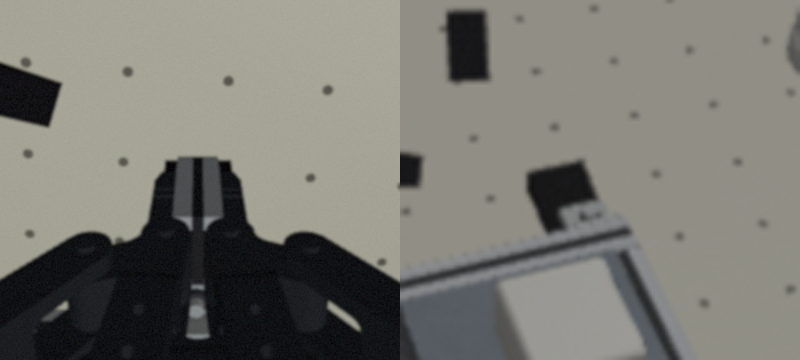

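The scene half shows the shim well under the foot: its butt edge runs (527,175)–(585,160), close to the (524,171)–(581,158) predicted for a flat shim. The lug has not moved. Now over to the corner, staying above the frame.

```bash
python3 -m jog '[[[4,0.4,0],[0,0,0]],[[9,0.8,0],[0,0,0]],[[14,1.2,0],[0,0,0]],[[18.2,1.65,-2],[0,0,0]],[[18.2,1.65,-5],[0,0,0]],[[18.2,1.65,-7.2],[0,0,0]],[[18.2,1.65,-7.2],[0,0,0]],[[18.2,1.65,-7.2],[0,0,0]]]'
python3 - <<'E'
from h import *
e=r.get_image("scene");save(e,"s5",(250,150,370,270),5)
e=proj(e,r.read_state()["eef_pos"]);print((e-[250,150])*5)
E
```

```text
t: 12.15
eef_pos: [0.6669, 0.0937, 0.0765]
tool_rot: [-0.048, 0.999, 0.0, 0.001]
contact_force: [0.3, -0.5, -0.1]
gripper_width: 0.0
[309.22082673 408.05671892]
```

View pics/s5.png

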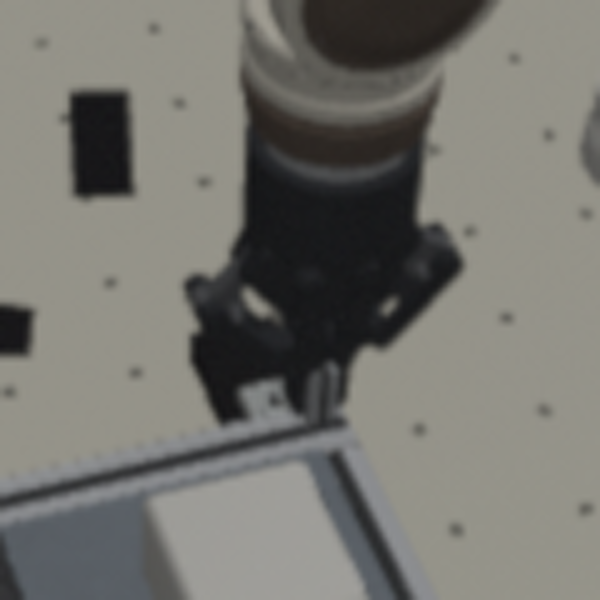

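The fingertips, at (318,415) in the crop, hover 14 mm above the middle of the front-left corner. Pressing in small steps.

```bash
python3 -m jog '[[[0,0,-0.6],[0,0,0]],[[0,0,-1.1],[0,0,0]],[[0,0,-1.3],[0,0,0]],[[0,0,-1.3],[0,0,0]]]';python3 -m jog '[[[0,0,-0.1],[0,0,0]],[[0,0,-0.2],[0,0,0]],[[0,0,-0.2],[0,0,0]]]'
```

```text
t: 12.7
eef_pos: [0.6664, 0.0936, 0.0621]
tool_rot: [-0.048, 0.999, -0.0, -0.0]
contact_force: [0.0, 0.7, -0.9]
gripper_width: -0.0002
t: 13.08
eef_pos: [0.6666, 0.0937, 0.0615]
tool_rot: [-0.048, 0.999, 0.0, 0.0]
contact_force: [-3.5, -0.5, 5.3]
gripper_width: 0.0002
```

```bash
python3 -m jog '[[[0,0,-0.05],[0,0,0]],[[0,0,-0.1],[0,0,0]],[[0,0,-0.1],[0,0,0]],[[0,0,-0.1],[0,0,0]]]'; python3 -m jog '[[[0,0,0],[0,0,0]],[[0,0,0],[0,0,0]],[[0,0,0],[0,0,0]]]'
```

```text
t: 13.58
eef_pos: [0.6667, 0.0937, 0.0614]
tool_rot: [-0.048, 0.999, 0.0, 0.001]
contact_force: [-5.4, 0.2, 12.2]
gripper_width: -0.0001
t: 13.95
eef_pos: [0.6667, 0.0937, 0.0614]
tool_rot: [-0.048, 0.999, 0.0, 0.001]
contact_force: [-4.5, -1.0, 11.9]
gripper_width: -0.0005
```

The corner holds 12 N and sank only about 0.1 mm between 5 and 12 N, so the rig no longer rocks. I lift off, return behind the shim and check by touch that it is still snug.

```bash
python3 -m jog '[[[0,0,1],[0,0,0]],[[0,0,5],[0,0,0]],[[-4,-0.4,8],[0,0,0]],[[-9,-0.9,8],[0,0,0]],[[-14,-1.3,8],[0,0,0]],[[-16,-1.5,4],[0,0,0]],[[-16,-1.5,-1],[0,0,0]],[[-16,-1.5,-4],[0,0,0]],[[-16,-1.5,-5.1],[0,0,0]],[[-16,-1.5,-5.1],[0,0,0]]]' && python3 -m jog '[[[0,0,0],[0,0,0]],[[1.5,0.14,0],[0,0,0]],[[2.9,0.28,0],[0,0,0]],[[2.9,0.28,0],[0,0,0]],[[2.9,0.28,0],[0,0,0]]]'
```

```text
t: 15.2
eef_pos: [0.5067, 0.0786, 0.0086]
tool_rot: [-0.048, 0.999, -0.0, -0.0]
contact_force: [-0.5, -0.4, 0.5]
gripper_width: -0.0001
t: 15.82
eef_pos: [0.5354, 0.0814, 0.008]
tool_rot: [-0.048, 0.999, -0.0, -0.0]
contact_force: [-0.2, 0.6, -0.2]
gripper_width: 0.0001
```

```bash
python3 -m jog '[[[0.3,0.03,0],[0,0,0]],[[0.5,0.05,0],[0,0,0]],[[0.5,0.05,0],[0,0,0]],[[0.5,0.05,0],[0,0,0]]]'; python3 -m jog '[[[0.1,0.01,0],[0,0,0]],[[0.2,0.02,0],[0,0,0]],[[0.2,0.02,0],[0,0,0]]]'
```

```text
t: 16.32
eef_pos: [0.5405, 0.0819, 0.0083]
tool_rot: [-0.048, 0.999, -0.0, -0.0]
contact_force: [0.0, 0.6, 0.3]
gripper_width: -0.0
t: 16.7
eef_pos: [0.5426, 0.0821, 0.0083]
tool_rot: [-0.048, 0.999, 0.0, 0.0]
contact_force: [0.2, 0.2, 0.1]
gripper_width: 0.0002
```

```bash
python3 -m jog '[[[0.05,0,0],[0,0,0]],[[0.1,0.01,0],[0,0,0]],[[0.1,0.01,0],[0,0,0]],[[0.1,0.01,0],[0,0,0]]]'; python3 -m jog '[[[0.02,0,0],[0,0,0]],[[0.05,0,0],[0,0,0]],[[0.05,0,0],[0,0,0]],[[0.05,0,0],[0,0,0]]]'
```

```text
t: 17.2
eef_pos: [0.543, 0.0821, 0.0082]
tool_rot: [-0.048, 0.999, -0.0, -0.001]
contact_force: [-5.8, -0.6, 3.7]
gripper_width: 0.0002
t: 17.7
eef_pos: [0.543, 0.0821, 0.0082]
tool_rot: [-0.048, 0.999, -0.0, -0.001]
contact_force: [-8.2, -0.0, 6.0]
gripper_width: 0.0
```

The shim sits exactly where it was left and resists 8 N without moving, so it is snug. I come away and do a final check.

```bash
python3 -m jog '[[[-0.3,-0.03,0],[0,0,0]],[[-2,-0.2,0],[0,0,0]],[[-4,-0.4,4],[0,0,0]],[[-6,0,9],[0,0,0]],[[-8,3,14],[0,0,0]],[[-12,8,19],[0,0,0]],[[-16,13,20],[0,0,0]],[[-20,18,20],[0,0,0]],[[-20,18,20],[0,0,0]],[[-20,18,20],[0,0,0]]]'
python3 - <<'E'
from h import *
e=r.get_image("scene");p=r.get_image("top")
for n,c in(("scene",e),("top",p)):
    g=cv2.imread(f"pics/{n}0.png")
    for k,(a,b,x,y) in dict(rig=(250,260,360,330) if n=="scene" else (245,115,300,190),).items():
        A=cv2.cvtColor(g[b:y,a:x],6).astype(np.float32);B=cv2.cvtColor(c["pixels"][b:y,a:x],7).astype(np.float32)
        print(n,"rig shift px",cv2.phaseCorrelate(A,B))
    for k in("jar","capsule","cartridge"): print(k,[(round(i["conf"],2),np.round(back(c,i["location"],0),3)) for i in r.pinpoint(c,k)[:1]])
im=cv2.hconcat([cv2.resize(c["pixels"][b:b+120,a:a+133,::-1],(400,360),interpolation=2) for c,a,b in((p,210,120),(e,240,160))]);cv2.imwrite("pics/fin.png",im)
E
```

```text
t: 18.95
eef_pos: [0.3435, 0.2634, 0.2086]
tool_rot: [-0.049, 0.999, 0.0, 0.001]
contact_force: [0.7, -0.1, -0.2]
gripper_width: -0.0
scene rig shift px ((0.020538825538999106, 0.005350472205520873), 0.9845944346101195)
jar [(0.59, array([0.461, 0.331, 0.   ]))]
capsule [(0.84, array([ 0.449, -0.311,  0.   ]))]
cartridge [(0.84, array([0.583, 0.411, 0.   ]))]
top rig shift px ((0.01719089292217646, 0.4054266353650178), 0.993757942199707)
jar [(0.95, array([0.464, 0.334, 0.   ]))]
capsule [(0.71, array([ 0.443, -0.315,  0.   ]))]
cartridge [(0.84, array([0.581, 0.407, 0.   ]))]
```

View pics/fin.png

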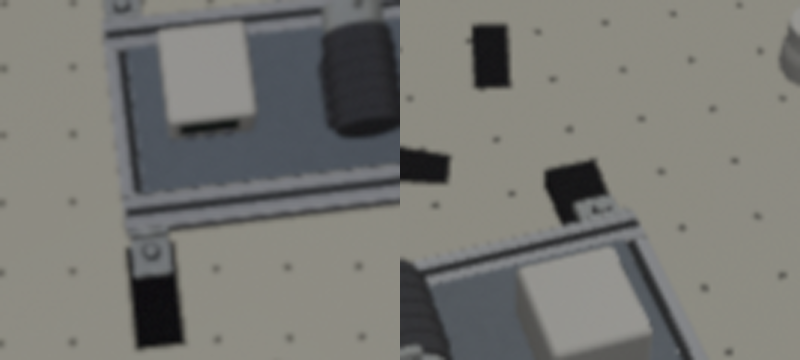

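The final view shows the shim centred under the lug at (150,250) in the top half. The rig shifted by at most 0.4 px (about 1 mm) and the bystanders have not moved. Handing in.

```bash
python3 -c "
from workcell import r
print(r.hand_in())"
```

```text
the job is handed in; nothing more can be done
None
```

The shim is snug under the bare front-left foot, the corner held a 12 N press without rocking, and the job is handed in after about 19 s of robot time.

**What I did:** I lined the shim up with a light grip, flat on the bench. I then pushed its butt with closed fingers along the rig's own axis until it resisted with about 11 N. After pressing the corner with closed fingers, I pushed the butt again to check it, and withdrew.

**Last checks:**
- **Press:** the corner sank only about 0.1 mm between 5 and 12 N.
- **Shim:** in the second push it was still in the same place and resisted about 8 N without moving.
- **Rig:** it shifted at most 0.4 pixel in the pictures, about 1 mm.
- **Bystanders:** jar, capsule and cartridge read where they did at the start, within the networks' error.

**Where readings disagreed or fell short:**
- The wrist view put the lug about 6 mm farther out than the top-view fit. I settled the final depth by push force instead.
- Both pushes also showed 6 to 7 N upward on the fingers. I put this down to friction at the butt, as the shim looked flat in the pictures.
- I could not measure the load on the shim directly once the robot had let go.

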